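Turn the jars round from drainer to rack

ROBOT

A 6-joint arm with a two-finger parallel gripper is mounted at the origin on the work surface. World frame = base frame: x ahead of the robot, y to its left, z up, the work surface at z = 0. Lengths are in m, angles in rad, forces in N, time in s.
With the tool pointing down it reaches from about 0.375 to 0.825 m from the base axis. Payload 5.5 kg.
Tool frame: the origin (TCP) lies midway between the tips of the shut fingers; the grasp point (between the pads) lies 19 mm behind it; z points along the fingers, y is the line along which they close (so a half turn about z gives the same grasp; the last joint's range is limited). The gripper opens to 85 mm and grips with 20 to 120 N. Pads are 22 mm wide; open, the fingers measure 114 mm over their backs; the gripper's body (76 mm by 85 mm) begins 54 mm behind the grasp point. The pads swing forward as they close: fully open they stand 13 mm farther back than shut.
Start: joints at [-1.286, 0.314, -0.047, 1.21, 0, 1.571], TCP at [0.169, -0.576, 0.231] pointing down, gripper open.
Joint ranges: [-2.67, 2.67], [-0.69, 1.73], [-1.03, 1.25], [-2.08, 2.16], [-1.42, 1.45], [-3.14, 3.14]. Speed limits (rad/s): [2.39, 2.39, 3.01, 3.14, 3.14, 3.14].

INTERFACE

Orientations are given as a rotation vector (axis times angle).
In Python, from bench import readout, optics, job gives the robot as it stands. The module is installed in compiled form; this text tells all that it offers.
- The arm moves only by the shell command python3 -m pendant 'ROWS'. ROWS is JSON, a list of rows, each a list of 7 numbers: the shift along the tool's x, y, z in mm, then the turn, a rotation vector about the tool's x, y, z in degrees, then the finger opening in mm, from 0 to 85.4. In form: [[dx, dy, dz, ax, ay, az, hand], ...]. A call has 1 to 10 rows; each row shifts and turns the commanded pose from where the row before left it, along the tool's axes as they then stand; what a row does not reach is not made up. A row lasts 1/10 s, in which the tool goes at most 50 mm and 8.59 degrees, less where a joint would pass 70% of its speed; a pose out of reach is approached as far as the arm can. A call is refused whole if a number of a shift passes 50 or a number of a turn 8.59, either way. A call with a gripper value outside its range is refused whole. The fingers move at their own pace and stop on an object; the grip force is fixed at half the most. Time passes only in rows, so rows that do not move let the fingers close. It gives the time, the measured TCP pose, the force, the opening and the grip force at its end, in the units of the state.
- readout.state(): the state, without advancing time (a new reading comes with each control period).
- optics.capture(name): name is "scene" or "top" or "wrist"; returns a dict with "frame" (420x560x3 uint8, red, green, blue), "fx", "fy", "cx", "cy" (pixels), "T" (4x4, takes a point from camera to world coordinates). Camera axes: x right, y down, z forward; pixel columns grow to the right and rows downward; lengths in m; the calibration is good to about 2 mm. The wrist camera is an equidistant fisheye: a pixel r from the principal point sees the ray r / f radians off the axis. A picture is of the moment at which its call begins. There is no depth.
- job.job_done(): hands the job in; it is judged then, once.
The state is a dict: "clock": time; "q": joint angles; "dq": joint speeds; "joint_torque": joint torques, N m; "tcp_pos": TCP position; "orientation": TCP orientation; "ft_force": force on the tool from outside, world axes, zero at the start; "torque": the same for the moment, N m; "opening": finger opening in m; "grip_force": force on a finger pad.
Only numpy, scipy, OpenCV 4.12 (cv2) and the standard library are available. Lean on these libraries where they do the work, as an engineer would, in place of code of your own. Each camera call takes 0.05 s, during which the arm holds its last target. There are 200 camera calls.

TASK

Move the four kitchen jars from the draining rack into the empty jar rack, one upright in each pocket, in reverse order: the jar now nearest the draining rack's wooden handle goes into the pocket farthest from the jar rack's wooden handle, and so on, so that the jar now farthest from the handle ends nearest to it, ready to be used first. Set them down gently without tipping any, let go of them all, and leave the mug, the soap bottle and the scourer alone.

Things in the scene. Friction and masses are not known exactly. Their poses are not given: they have to be found in the camera images.
- jar_steel: Plain steel canister, round, straight-sided, 48 mm across, 94 mm tall, the slimmest and tallest jar; grip the side about 65 mm above its underside. Origin: centre of its underside, z up. Stands on the middle of its disc, underside 12 mm above the worktop. Loose, 0.2 to 0.45 kg.
- jar_ceramic: Short white ceramic jar, round, 60 mm across and straight up to 56 mm; above that a steel lid 56 mm wide with a small knob, 76 mm in all; grip the body about 46 mm above its underside. Origin: centre of its underside, z up. Stands on the middle of its disc, underside 12 mm above the worktop. Loose, 0.2 to 0.45 kg.
- jar_square: White square tin, 50 x 50 mm, straight up to 72 mm, with a wooden lid 44 mm wide above, 84 mm in all; its x and y axes are square to its sides, turned up to 0.25 rad from the draining rack's; grip two opposite sides about 52 mm above its underside. Origin: centre of its underside, z up. Stands on the middle of its disc, underside 12 mm above the worktop. Loose, 0.2 to 0.45 kg.
- jar_glass: Green glass jar, round, 56 mm across and straight up to 58 mm, then a sloping shoulder and a cork lid 38 mm wide, 90 mm in all; grip the glass body about 46 mm above its underside. Origin: centre of its underside, z up. Stands on the middle of its disc, underside 12 mm above the worktop. Loose, 0.2 to 0.45 kg.
- disc_steel: One of four identical fixed black rubber drip discs on the draining rack, 72 mm across, 4 mm thick; the steel canister stands on it at the start, so it marks that jar's old place in the row. Origin: centre of its underside, 8 mm above the worktop. It stays there; axes as those of the draining rack.
- disc_ceramic: One of four identical fixed black rubber drip discs on the draining rack, 72 mm across, 4 mm thick; the short ceramic jar stands on it at the start, so it marks that jar's old place in the row. Origin: centre of its underside, 8 mm above the worktop. It stays there; axes as those of the draining rack.
- disc_square: One of four identical fixed black rubber drip discs on the draining rack, 72 mm across, 4 mm thick; the square tin stands on it at the start, so it marks that jar's old place in the row. Origin: centre of its underside, 8 mm above the worktop. It stays there; axes as those of the draining rack.
- disc_glass: One of four identical fixed black rubber drip discs on the draining rack, 72 mm across, 4 mm thick; the glass jar stands on it at the start, so it marks that jar's old place in the row. Origin: centre of its underside, 8 mm above the worktop. It stays there; axes as those of the draining rack.
- drainer: Draining rack (fixed): steel tray 110 mm wide (x), 346 mm long (y), black wire rim 25 mm high; the drip discs lie on it at y = +120, +40, -40, -120 mm, x = 0. A wooden handle bar across it at y = +192 mm, up to 57 mm high, marks its +y end. Origin: on the worktop under its middle; y points within 0.17 rad of the robot's left. It may be the nearer or the farther rack.
- jar_rack: Jar rack (fixed, empty): black, 88 mm wide (x), 328 mm long (y), four pockets centred at y = +120, +40, -40, -120 mm, x = 0, each 76 mm square inside, floor 8 mm and walls 22 mm above the worktop. A wooden handle bar across it at y = +186 mm, up to 57 mm high, marks its +y end. Origin: on the worktop under its middle; y points within 0.17 rad of the robot's left.
- mug: Bystander: blue mug, 80 mm wide, 90 mm tall, off to the right. Origin: centre of its underside. Leave alone.
- soap: Bystander: green washing-up bottle with red cap, 60 mm wide, 180 mm tall, off to the left. Origin: centre of its underside. Leave alone.
- scourer: Bystander: blue scouring block 110 x 70 x 30 mm, off to the left. Origin: centre of its underside. Leave alone.

How it is judged:
By the outcome, as a careful person would: the job done as asked, in the order asked, and still so for the second after the job is handed in, with the robot touching nothing.
It also fails if it takes over 93 s, if anything falls off the work surface, if the arm or the gripper's body presses on something with over 40 N, if the wrist force passes 120 N, or if a joint passes its speed limit or range.

## Working session

There is one attempt and no reset: what is moved stays moved. The work goes in short steps, Python scripts to look and compute and a shell command to move; the robot and the scene stay as the last step left them, time stands still between calls to the robot, and variables do not carry over. Pictures are saved under pics/ and viewed, at most 14 in all, crops included, and the job is handed in when it is done.

```bash
mkdir -p pics; python3 - <<'E'
from bench import readout, optics
import cv2, numpy as np
for n in("scene","top"):
    c=optics.capture(n); cv2.imwrite(f"pics/{n}0.png",c["frame"][:,:,::-1]); print(n,c["fx"],c["cx"],c["cy"],np.round(c["T"],4).tolist())
    np.savez(f"{n}0.npz",**c)
s=readout.state(); print(s)
E
```

```text
scene 384.7771836701893 277.88436257658924 211.33407581556244 [[0.1383, 0.809, -0.5713, 1.1414], [0.9903, -0.1185, 0.072, -0.0698], [-0.0094, -0.5758, -0.8176, 0.9157], [0.0, 0.0, 0.0, 1.0]]
top 507.31270581242785 280.7064974827767 212.42419125298932 [[0.0222, -0.9954, 0.0929, 0.4362], [-0.9998, -0.0222, 0.001, 0.0118], [0.001, -0.0929, -0.9957, 1.3208], [0.0, 0.0, 0.0, 1.0]]
{'clock': 0.1, 'q': array([-1.28597659e+00,  3.14168016e-01, -4.79921990e-02,  1.21020133e+00,
        2.55210821e-05,  1.57083430e+00]), 'dq': array([ 2.54041903e-04, -1.83313715e-03,  3.35034825e-04, -6.54005447e-05,
        3.70033400e-04, -4.13014163e-04]), 'joint_torque': array([ 3.41379555e-04, -5.40767527e+01,  3.40541124e+01,  1.11415365e-02,
       -3.96140166e-06,  2.16917124e-07]), 'tcp_pos': array([ 0.16845002, -0.57531693,  0.23050742]), 'orientation': array([-3.10826099e+00, -4.45603622e-01,  3.09163864e-04]), 'ft_force': array([ 0.39452654,  0.85826302, -0.20783156]), 'torque': array([ 0.04634665,  0.01255246, -0.02213119]), 'grip_force': 0.0, 'opening': 0.08547667689198613}
```

View pics/top0.png

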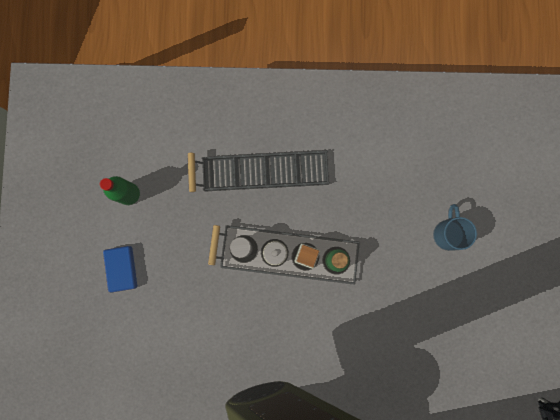

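View pics/scene0.png

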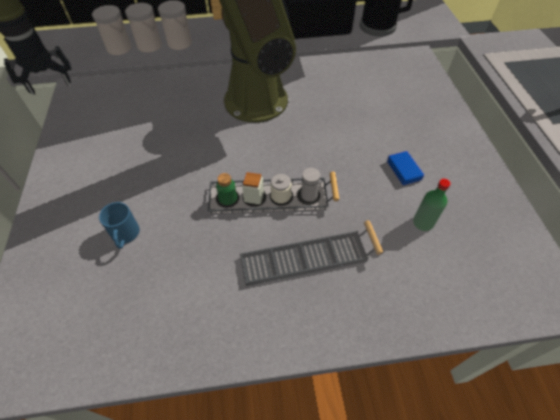

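The top view shows the draining rack as the nearer one, with its handle at (214,245). From the handle, the jars are steel (243,248), ceramic (275,252), square (307,257) and glass (337,261). The jar rack is farther away, with its handle at (192,172). I'll enlarge it to measure.

```bash
python3 - <<'E'
import cv2,numpy as np
f=np.load("top0.npz")["frame"][140:290,180:380,::-1]
f=cv2.resize(f,None,fx=4,fy=4,interpolation=cv2.INTER_CUBIC)
cv2.imwrite("pics/crop0.png",cv2.convertScaleAbs(f,alpha=1.5,beta=20))
E
```

```text
(no output)
```

View pics/crop0.png

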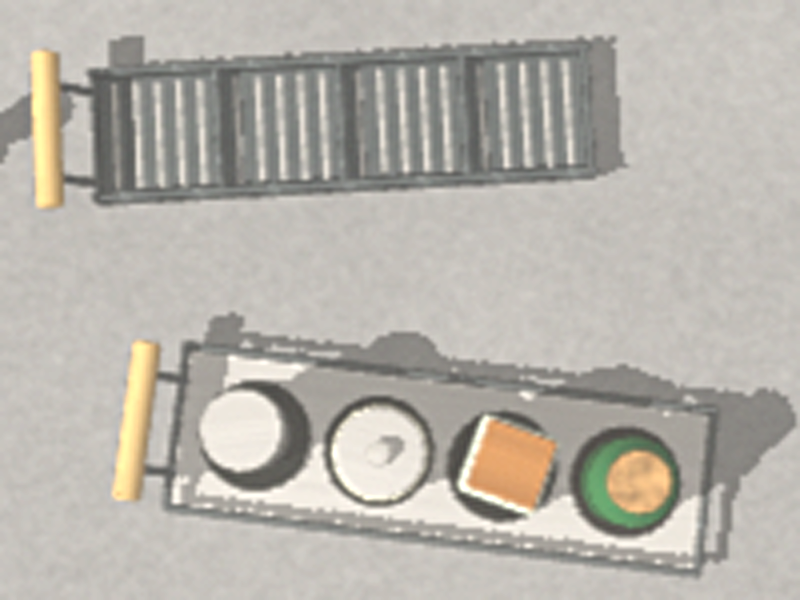

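The crop gives corner pixels. Jar rack: (95,70), (97,203), (592,40), (595,177). Drainer rim: (186,343), (167,510), (718,408), (700,573). Jar tops: (243,430), (380,450), (508,464), (640,480). I'll fit rack poses to these.

```bash
cat > h.py <<'E'
import numpy as np
from scipy.optimize import least_squares
from scipy.spatial.transform import Rotation as R
c=np.load("top0.npz")
def ray(p,z,crop=True):
    u,v=p
    if crop:u=180+(u+.5)/4-.5;v=140+(v+.5)/4-.5
    T=c["T"];d=T[:3,:3]@[(u-c["cx"])/c["fx"],(v-c["cy"])/c["fy"],1]
    return (T[:3,3]+d*(z-T[2,3])/d[2])[:2]
def fit(obj,img,z):
    W=np.array([ray(p,zz) for p,zz in zip(img,z)])
    f=lambda x:(np.array(obj)@np.array([[np.cos(x[2]),np.sin(x[2])],[-np.sin(x[2]),np.cos(x[2])]])+x[:2]-W).ravel()
    r=least_squares(f,[.5,0,0]);print(np.round(r.x,4),np.round(r.fun.reshape(-1,2)*1000,1).tolist());return r.x
E
python3 - <<'E'
from h import *
def pl(x,y): return np.round([x[0]-np.sin(x[2])*y,x[1]+np.cos(x[2])*y],4)
print('rack');r=fit([(.044,.164),(-.044,.164),(.044,-.164),(-.044,-.164),(0,.186)],[(95,70),(97,203),(592,40),(595,177),(47,129)],[.022]*4+[.055])
for y in(.12,.04,-.04,-.12):print(pl(r,y))
print('drainer');d=fit([(.055,.173),(-.055,.173),(.055,-.173),(-.055,-.173),(0,.192)],[(186,343),(167,510),(718,408),(700,573),(136,420)],[.025]*4+[.055])
for y in(.12,.04,-.04,-.12):print(pl(d,y))
print('jars')
for p,z in(((243,430),.106),((380,450),.068),((508,464),.096),((640,480),.102)):print(np.round(ray(p,z),4))
q=[ray(p,.096) for p in((482,418),(556,447),(530,513),(463,487))]
for i in range(4):
    e=q[(i+1)%4]-q[i];print(np.linalg.norm(e),np.arctan2(e[1],e[0]))
E
```

```text
rack
[0.6663 0.0543 0.0768] [[0.6, 4.1], [-0.2, 1.8], [-1.3, -0.6], [0.9, -4.2], [0.1, -1.1]]
[0.6571 0.174 ]
[0.6633 0.0942]
[0.6694 0.0144]
[ 0.6755 -0.0653]
drainer
[ 0.451  -0.0133 -0.097 ] [[1.8, 1.5], [-1.2, 3.5], [2.3, -2.2], [-2.5, -2.2], [-0.4, -0.6]]
[0.4626 0.1061]
[0.4549 0.0265]
[ 0.4471 -0.0531]
[ 0.4394 -0.1328]
jars
[0.4641 0.1076]
[0.4545 0.0259]
[ 0.4474 -0.0516]
[ 0.4396 -0.1304]
0.04777494383679833 -1.9220141995866613
0.04256888924179071 2.7815574011524626
0.0430650293325381 1.2240506444095536
0.04297900908129656 -0.2501827812929644
```

```bash
cat > plan.py <<'E'
# plan.py x y z yaw n : n equal rows (mm, deg) from the measured pose to the target (yaw of tool y, mod pi)
import sys,numpy as np
from scipy.spatial.transform import Rotation as R
from bench import readout
x,y,z,yaw,n=map(float,sys.argv[1:]);n=int(n)
s=readout.state();p=s["tcp_pos"];r=R.from_rotvec(s["orientation"]);M=r.as_matrix()
phi=np.arctan2(M[1,1],M[0,1]); yaw=phi+(yaw-phi+np.pi/2)%np.pi-np.pi/2
goal=R.from_matrix(np.array([[-np.sin(yaw),np.cos(yaw),0],[np.cos(yaw),np.sin(yaw),0],[0,0,-1]]).astype(float))
g=r.inv()*goal
rv=g.as_rotvec()/n
S=sum((r*R.from_rotvec(rv*k)).as_matrix() for k in range(n))
d=np.linalg.solve(S,np.array([x,y,z])-p)*1000
print("at",np.round(p,4),"yaw",round(phi,3),"open",round(s["opening"]*1000,1),"F",np.round(s["ft_force"],1),"t",round(s["clock"],2))
print(n,"rows of",np.round(d,1),np.round(np.degrees(rv),2),"total mm",np.round(d*n,1))
E
python3 plan.py 0.4396 -0.132 0.17 -0.097 14
```

```text
at [ 0.1685 -0.5753  0.2305] yaw -1.286 open 85.5 F [ 0.4  0.9 -0.2] t 0.1
14 rows of [38.7 -7.2  4.3] [-0.01 -0.   -4.87] total mm [ 542.  -101.4   60.7]
```

```bash
python3 -m pendant '[[38.7,-7.2,4.3,0,0,-4.87,85],[38.7,-7.2,4.3,0,0,-4.87,85],[38.7,-7.2,4.3,0,0,-4.87,85],[38.7,-7.2,4.3,0,0,-4.87,85],[38.7,-7.2,4.3,0,0,-4.87,85],[38.7,-7.2,4.3,0,0,-4.87,85],[38.7,-7.2,4.3,0,0,-4.87,85]]' && python3 -m pendant '[[38.7,-7.2,4.3,0,0,-4.87,85],[38.7,-7.2,4.3,0,0,-4.87,85],[38.7,-7.2,4.3,0,0,-4.87,85],[38.7,-7.2,4.3,0,0,-4.87,85],[38.7,-7.2,4.3,0,0,-4.87,85],[38.7,-7.2,4.3,0,0,-4.87,85],[38.7,-7.2,4.3,0,0,-4.87,85],[0,0,0,0,0,0,85],[0,0,0,0,0,0,85]]'
python3 plan.py 0.4396 -0.132 0.1 -0.097 3
python3 - <<'E'
from bench import optics
import cv2,numpy as np
c=optics.capture("wrist");cv2.imwrite("pics/w1.png",c["frame"][:,:,::-1]);print(c["fx"],c["cx"],c["cy"],np.round(c["T"],3).tolist());np.savez("w1.npz",**c)
E
```

```text
clock: 0.8
tcp_pos: [0.373, -0.3946, 0.2006]
orientation: [-2.84, -1.343, 0.0]
ft_force: [1.0, -0.1, -0.4]
opening: 0.0853
grip_force: 0.0
clock: 1.7
tcp_pos: [0.4397, -0.1324, 0.1709]
orientation: [-2.324, -2.114, 0.001]
ft_force: [1.3, -0.4, 0.2]
opening: 0.085
grip_force: 0.0
at [ 0.4397 -0.1324  0.1709] yaw -0.095 open 85.0 F [ 1.3 -0.4  0.2] t 1.7
3 rows of [ 0.1 -0.  23.6] [-0.01  0.01  0.05] total mm [ 0.4 -0.1 70.9]
325.19226210127806 282.73004347529513 211.28926373078394 [[0.996, -0.09, -0.029, 0.448], [-0.094, -0.948, -0.305, -0.054], [-0.0, 0.307, -0.952, 0.313], [0.0, 0.0, 0.0, 1.0]]
```

View pics/w1.png

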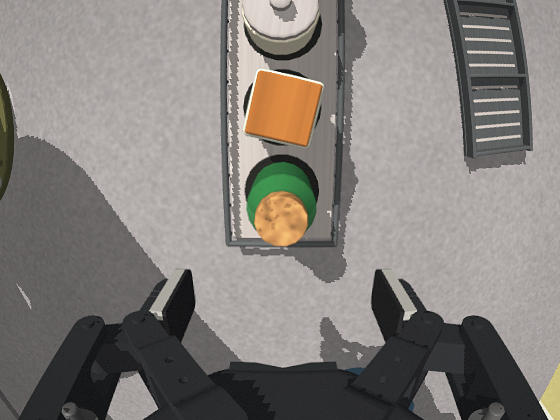

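The wrist view shows the glass jar's cork at about (281,219) between the fingers. The square lid's corners are at (260,70), (323,82), (307,146) and (246,132), and the rack's end corners at (467,158) and (532,150). I'll check these against the top-view fit.

```bash
cat > wr.py <<'E'
import numpy as np
def wray(c,p,z):
    d=np.array([p[0]-c["cx"],p[1]-c["cy"]]);r=np.hypot(*d);t=r/c["fx"]
    v=c["T"][:3,:3]@np.r_[d/r*np.sin(t),np.cos(t)]
    o=c["T"][:3,3];return (o+v*(z-o[2])/v[2])[:2]
E
python3 - <<'E'
from wr import *
c=np.load("w1.npz")
print("cork",wray(c,(281,219),.102))
q=[wray(c,p,.096) for p in((260,70),(323,82),(307,146),(246,132))];print("sq",np.mean(q,0))
for i in range(4):
    e=q[(i+1)%4]-q[i];print(np.linalg.norm(e),(np.arctan2(e[1],e[0])+.785)%(np.pi/2)-.785)
a=wray(c,(467,158),.022);b=wray(c,(532,150),.022);print("rack corners",a,b,np.linalg.norm(a-b))
t=.0768;R=np.array([[np.cos(t),-np.sin(t)],[np.sin(t),np.cos(t)]])
print("expected",np.array([.6663,.0543])+R@[-.044,-.164],np.array([.6663,.0543])+R@[.044,-.164])
E
```

```text
cork [ 0.43949473 -0.12681458]
sq [ 0.44862222 -0.0520145 ]
0.04191638143241995 -0.281880359410157
0.044341773510448435 -0.32595788970285466
0.041705188948848324 -0.3256254429663
0.04250900775036763 -0.3219473594113479
rack corners [ 0.62857222 -0.1084783 ] [ 0.72176633 -0.10187253] 0.09342792786971732
expected [ 0.63501252 -0.11259246] [ 0.72275312 -0.1058407 ]
```

```bash
python3 -m pendant '[[2.4,0,26,0,0,0,85],[0,0,30,0,0,0,85],[0,0,30,0,0,0,85],[0,0,25,0,0,0,85],[0,0,15,0,0,0,85],[0,0,8,0,0,0,85],[0,0,0,0,0,0,40],[0,0,0,0,0,0,40],[0,0,0,0,0,0,40],[0,0,0,0,0,0,40]]' && python3 -m pendant '[[0,0,0,0,0,0,40],[0,0,0,0,0,0,40],[0,0,0,0,0,0,40]]'
```

```text
clock: 2.75
tcp_pos: [0.441, -0.1312, 0.0382]
orientation: [2.324, 2.111, 0.001]
ft_force: [-0.4, -0.9, 3.5]
opening: 0.0545
grip_force: 64.0
clock: 3.05
tcp_pos: [0.441, -0.1312, 0.0382]
orientation: [2.324, 2.111, 0.001]
ft_force: [-0.3, -2.0, 5.4]
opening: 0.0543
grip_force: 64.3
```

```bash
python3 -m pendant '[[0,0,-8,0,0,0,40],[0,0,-15,0,0,0,40],[0,0,-22,0,0,0,40],[0,0,-25,0,0,0,40],[0,0,-25,0,0,0,40],[0,0,-20,0,0,0,40],[0,0,0,0,0,0,40]]'; python3 plan.py 0.6571 0.174 0.152 0.077 14
```

```text
clock: 3.75
tcp_pos: [0.4419, -0.131, 0.1549]
orientation: [2.322, 2.11, 0.004]
ft_force: [1.2, 0.3, -3.1]
opening: 0.0544
grip_force: 64.1
at [ 0.4419 -0.131   0.1549] yaw -0.096 open 54.4 F [ 1.2  0.3 -3.1] t 3.75
14 rows of [22.  15.   0.2] [ 0.02  0.   -0.71] total mm [308.7 210.6   3.3]
```

```bash
python3 -m pendant '[[12,8,0,0,0,-0.7,40],[22,15,0,0,0,-0.7,40],[22,15,0,0,0,-0.7,40],[22,15,0,0,0,-0.7,40],[22,15,0,0,0,-0.7,40],[22,15,0,0,0,-0.7,40],[22,15,0,0,0,-0.7,40]]' && python3 -m pendant '[[22,15,0,0,0,-0.7,40],[22,15,0,0,0,-0.7,40],[22,15,0,0,0,-0.7,40],[22,15,0,0,0,-0.7,40],[22,15,0,0,0,-0.7,40],[22,15,0,0,0,-0.7,40],[22,15,0,0,0,-0.7,40],[10,7,0,0,0,-0.7,40],[0,0,0,0,0,0,40],[0,0,0,0,0,0,40]]'
python3 plan.py 0.6571 0.174 0.152 0.077 1
python3 - <<'E'
from bench import optics
import cv2,numpy as np
c=optics.capture("wrist");cv2.imwrite("pics/w2.png",c["frame"][:,:,::-1]);np.savez("w2.npz",**c)
E
```

```text
clock: 4.45
tcp_pos: [0.5457, 0.0094, 0.1501]
orientation: [-2.23, -2.21, 0.003]
ft_force: [-0.0, -0.3, -2.0]
opening: 0.0542
grip_force: 63.9
clock: 5.45
tcp_pos: [0.6521, 0.1745, 0.1507]
orientation: [-2.121, -2.316, 0.004]
ft_force: [-1.3, -0.3, -3.2]
opening: 0.0543
grip_force: 63.9
at [0.6521 0.1745 0.1507] yaw 0.088 open 54.3 F [-1.3 -0.3 -3.2] t 5.45
1 rows of [-0.9  4.9 -1.3] [-0.14  0.05  0.6 ] total mm [-0.9  4.9 -1.3]
```

View pics/w2.png

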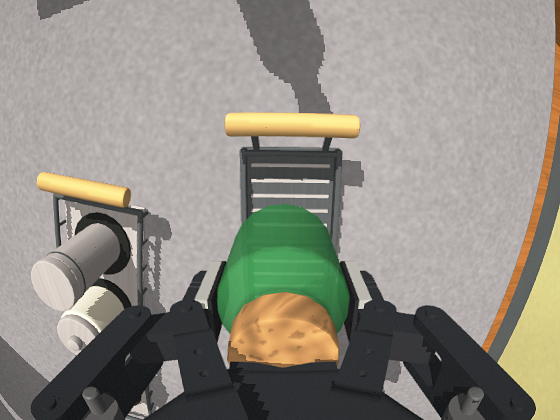

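The jar is held over the rack. The rack's handle-end corners are at (242,150) and (341,151), and the handle bar's centre is at about (292,125).

```bash
python3 - <<'E'
from wr import *
c=np.load("w2.npz")
t=.0768;R=np.array([[np.cos(t),-np.sin(t)],[np.sin(t),np.cos(t)]]);o=np.array([.6663,.0543])
for p,z,l in(((242,150),.022,(-.044,.164)),((341,151),.022,(.044,.164)),((292,125),.05,(0,.186))):
    w=wray(c,p,z);print(w,(w-o-R@l)*1000)
E
```

```text
[0.61446881 0.21698975] [4.62193608 2.54905127]
[0.69739601 0.22372751] [-0.19147344  2.53505387]
[0.6533998  0.24252185] [1.37056427 2.77011807]
```

```bash
python3 -m pendant '[[2,4.7,15,0,0,0.6,40],[0,0,25,0,0,0,40],[0,0,25,0,0,0,40],[0,0,22,0,0,0,40],[0,0,15,0,0,0,40],[0,0,6,0,0,0,40],[0,0,0,0,0,0,40],[0,0,0,0,0,0,40]]'; python3 plan.py 0.6568 0.1765 0.0345 0.077 1
```

```text
clock: 6.3
tcp_pos: [0.6585, 0.1772, 0.045]
orientation: [2.134, 2.304, 0.002]
ft_force: [-0.4, 0.4, -2.4]
opening: 0.0546
grip_force: 64.0
at [0.6585 0.1772 0.045 ] yaw 0.076 open 54.6 F [-0.4  0.4 -2.4] t 6.3
1 rows of [-0.5 -1.7 10.5] [ 0.08 -0.02 -0.03] total mm [-0.5 -1.7 10.5]
```

```bash
python3 -m pendant '[[0,-1,4,0,0,0,40],[0,0,3,0,0,0,40],[0,0,2,0,0,0,40],[0,0,1,0,0,0,40],[0,0,0,0,0,0,40]]'
```

```text
clock: 6.8
tcp_pos: [0.6567, 0.1771, 0.0343]
orientation: [2.134, 2.305, 0.0]
ft_force: [-1.9, -1.3, -1.1]
opening: 0.0538
grip_force: 64.0
```

```bash
python3 -m pendant '[[0,0,0.8,0,0,0,40],[0,0,0,0,0,0,40]]' && python3 -m pendant '[[0,0,0,0,0,0,60],[0,0,0,0,0,0,70],[0,0,0,0,0,0,84],[0,0,0,0,0,0,84],[0,0,0,0,0,0,84],[0,0,-10,0,0,0,84],[0,0,-25,0,0,0,84],[0,0,-35,0,0,0,84],[0,0,-35,0,0,0,84],[0,0,-25,0,0,0,84]]'
python3 plan.py 0.448 -0.052 0.16 -0.32 12
```

```text
clock: 7.0
tcp_pos: [0.6567, 0.1771, 0.0342]
orientation: [2.134, 2.305, 0.0]
ft_force: [-2.5, -0.5, 4.6]
opening: 0.0541
grip_force: 64.7
clock: 8.0
tcp_pos: [0.6576, 0.1773, 0.1669]
orientation: [2.133, 2.304, 0.004]
ft_force: [0.8, 0.5, 0.6]
opening: 0.0842
grip_force: 0.0
at [0.6576 0.1773 0.1669] yaw 0.077 open 84.2 F [0.8 0.5 0.6] t 8.0
12 rows of [-21.  -15.5   0.5] [ 0.01 -0.01  1.89] total mm [-251.7 -185.6    6.5]
```

```bash
python3 -m pendant '[[-21,-15.5,0.5,0,0,1.9,84],[-21,-15.5,0.5,0,0,1.9,84],[-21,-15.5,0.5,0,0,1.9,84],[-21,-15.5,0.5,0,0,1.9,84],[-21,-15.5,0.5,0,0,1.9,84],[-21,-15.5,0.5,0,0,1.9,84]]' && python3 -m pendant '[[-21,-15.5,0.5,0,0,1.9,84],[-21,-15.5,0.5,0,0,1.9,84],[-21,-15.5,0.5,0,0,1.9,84],[-21,-15.5,0.5,0,0,1.9,84],[-21,-15.5,0.5,0,0,1.9,84],[-21,-15.5,0.5,0,0,1.9,84],[0,0,0,0,0,0,84],[0,0,0,0,0,0,84]]'
python3 plan.py 0.448 -0.052 0.042 -0.32 1
python3 - <<'E'
from bench import optics
import cv2,numpy as np
c=optics.capture("wrist");cv2.imwrite("pics/w3.png",c["frame"][:,:,::-1]);np.savez("w3.npz",**c)
E
```

```text
clock: 8.6
tcp_pos: [0.5626, 0.051, 0.1611]
orientation: [2.354, 2.08, 0.001]
ft_force: [0.1, -0.4, -0.2]
opening: 0.084
grip_force: 0.0
clock: 9.4
tcp_pos: [0.447, -0.0526, 0.1582]
orientation: [2.548, 1.836, 0.002]
ft_force: [0.8, 0.9, -0.1]
opening: 0.084
grip_force: 0.0
at [ 0.447  -0.0526  0.1582] yaw -0.322 open 84.0 F [ 0.8  0.9 -0.1] t 9.4
1 rows of [  0.9   0.6 116.2] [ 0.09 -0.04 -0.1 ] total mm [  0.9   0.6 116.2]
```

View pics/w3.png

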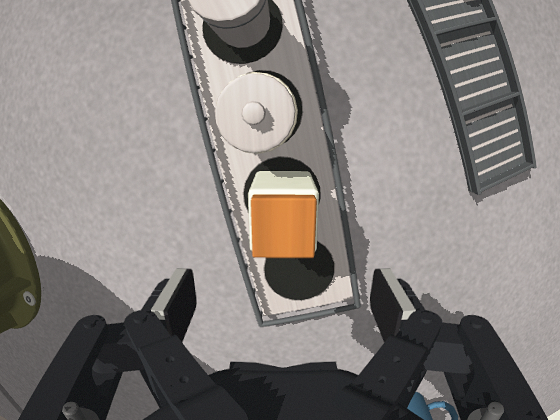

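The tin's lid (250–316, 195–257) is square to the fingers and centred between them. Descending to grip it.

```bash
python3 -m pendant '[[1,0.6,20,0,0,0,84],[0,0,30,0,0,0,84],[0,0,30,0,0,0,84],[0,0,20,0,0,0,84],[0,0,12,0,0,0,84],[0,0,4,0,0,0,84],[0,0,0,0,0,0,35],[0,0,0,0,0,0,35],[0,0,0,0,0,0,35],[0,0,0,0,0,0,35]]' && python3 -m pendant '[[0,0,0,0,0,0,35],[0,0,0,0,0,0,35],[0,0,0,0,0,0,35],[0,0,0,0,0,0,35]]'&& python3 -m pendant '[[0,0,-8,0,0,0,35],[0,0,-15,0,0,0,35],[0,0,-22,0,0,0,35],[0,0,-25,0,0,0,35],[0,0,-25,0,0,0,35],[0,0,-20,0,0,0,35],[0,0,0,0,0,0,35]]'; python3 plan.py 0.6629 0.0972 0.155 0.077 12
```

```text
clock: 10.45
tcp_pos: [0.4487, -0.0518, 0.0425]
orientation: [2.547, 1.837, 0.003]
ft_force: [1.2, 0.0, 5.6]
opening: 0.0496
grip_force: 63.2
clock: 10.85
tcp_pos: [0.4487, -0.0517, 0.0424]
orientation: [2.547, 1.837, 0.003]
ft_force: [0.6, 1.1, 6.2]
opening: 0.0495
grip_force: 63.3
clock: 11.55
tcp_pos: [0.449, -0.0519, 0.1589]
orientation: [2.546, 1.836, 0.005]
ft_force: [0.5, -0.9, -3.4]
opening: 0.0497
grip_force: 63.0
at [ 0.449  -0.0519  0.1589] yaw -0.321 open 49.7 F [ 0.5 -0.9 -3.4] t 11.55
12 rows of [14.9 16.   0.4] [ 0.02  0.   -1.9 ] total mm [178.4 192.4   4.4]
```

```bash
python3 -m pendant '[[15,16,0.3,0,0,-1.9,35],[15,16,0.3,0,0,-1.9,35],[15,16,0.3,0,0,-1.9,35],[15,16,0.3,0,0,-1.9,35],[15,16,0.3,0,0,-1.9,35],[15,16,0.3,0,0,-1.9,35]]' && python3 -m pendant '[[15,16,0.3,0,0,-1.9,35],[15,16,0.3,0,0,-1.9,35],[15,16,0.3,0,0,-1.9,35],[15,16,0.3,0,0,-1.9,35],[15,16,0.3,0,0,-1.9,35],[15,16,0.3,0,0,-1.9,35],[0,0,0,0,0,0,35],[0,0,0,0,0,0,35]]'
python3 plan.py 0.6629 0.0972 0.0385 0.077 1
```

```text
clock: 12.15
tcp_pos: [0.5614, 0.0134, 0.1527]
orientation: [-2.351, -2.082, 0.003]
ft_force: [0.6, -0.6, -2.5]
opening: 0.0494
grip_force: 63.1
clock: 12.95
tcp_pos: [0.66, 0.099, 0.1507]
orientation: [-2.133, -2.304, 0.004]
ft_force: [0.2, 0.0, -3.6]
opening: 0.049
grip_force: 63.5
at [0.66   0.099  0.1507] yaw 0.077 open 49.0 F [ 0.2  0.  -3.6] t 12.95
1 rows of [ -2.    3.1 112.2] [-0.18  0.03 -0.  ] total mm [ -2.    3.1 112.2]
```

```bash
python3 -m pendant '[[-2,2.5,15,0,0,0,35],[0,0,25,0,0,0,35],[0,0,25,0,0,0,35],[0,0,20,0,0,0,35],[0,0,14,0,0,0,35],[0,0,5,0,0,0,35],[0,0,0,0,0,0,35],[0,0,0,0,0,0,35]]'; python3 plan.py 0.6629 0.0972 0.0385 0.077 1
```

```text
clock: 13.75
tcp_pos: [0.6645, 0.0972, 0.0496]
orientation: [2.134, 2.304, 0.002]
ft_force: [0.7, 0.4, -2.8]
opening: 0.0495
grip_force: 63.4
at [0.6645 0.0972 0.0496] yaw 0.076 open 49.5 F [ 0.7  0.4 -2.8] t 13.75
1 rows of [ 0.2 -1.6 11.1] [ 0.09 -0.   -0.03] total mm [ 0.2 -1.6 11.1]
```

```bash
python3 -m pendant '[[0,-1.5,4,0,0,0,35],[0,0,3,0,0,0,35],[0,0,2,0,0,0,35],[0,0,1,0,0,0,35],[0,0,1,0,0,0,35],[0,0,0,0,0,0,35]]'
```

```text
clock: 14.35
tcp_pos: [0.6621, 0.0971, 0.0385]
orientation: [2.134, 2.305, 0.0]
ft_force: [-2.6, -0.4, 3.9]
opening: 0.0494
grip_force: 63.9
```

```bash
python3 -m pendant '[[0,0,0,0,0,0,55],[0,0,0,0,0,0,68],[0,0,0,0,0,0,84],[0,0,0,0,0,0,84],[0,0,0,0,0,0,84],[0,0,-10,0,0,0,84],[0,0,-25,0,0,0,84],[0,0,-35,0,0,0,84],[0,0,-35,0,0,0,84],[0,0,-20,0,0,0,84]]'
python3 plan.py 0.4545 0.0265 0.155 -0.097 8
```

```text
clock: 15.35
tcp_pos: [0.6637, 0.0973, 0.1669]
orientation: [2.133, 2.303, 0.005]
ft_force: [0.2, 0.5, 0.2]
opening: 0.0836
grip_force: 0.0
at [0.6637 0.0973 0.1669] yaw 0.077 open 83.6 F [0.2 0.5 0.2] t 15.35
8 rows of [ -8.8 -26.2   1.4] [ 0.03 -0.    1.24] total mm [ -70.7 -209.5   11.4]
```

```bash
python3 -m pendant '[[-9,-26,1.4,0,0,1.24,85],[-9,-26,1.4,0,0,1.24,85],[-9,-26,1.4,0,0,1.24,85],[-9,-26,1.4,0,0,1.24,85],[-8.7,-26.3,1.4,0,0,1.24,85],[-8.7,-26.3,1.4,0,0,1.24,85],[-8.7,-26.3,1.4,0,0,1.24,85],[-8.7,-26.3,1.4,0,0,1.24,85],[0,0,0,0,0,0,85],[0,0,0,0,0,0,85]]'
python3 plan.py 0.4547 0.0265 0.035 -0.097 1
python3 - <<'E'
from bench import optics
import cv2,numpy as np
c=optics.capture("wrist");cv2.imwrite("pics/w4.png",c["frame"][:,:,::-1]);np.savez("w4.npz",**c)
E
```

```text
clock: 16.35
tcp_pos: [0.4539, 0.0262, 0.1525]
orientation: [2.325, 2.111, 0.003]
ft_force: [1.0, 0.1, 0.3]
opening: 0.085
grip_force: 0.0
at [0.4539 0.0262 0.1525] yaw -0.096 open 85.0 F [1.  0.1 0.3] t 16.35
1 rows of [  0.3   0.5 117.5] [ 0.11 -0.02  0.03] total mm [  0.3   0.5 117.5]
```

View pics/w4.png

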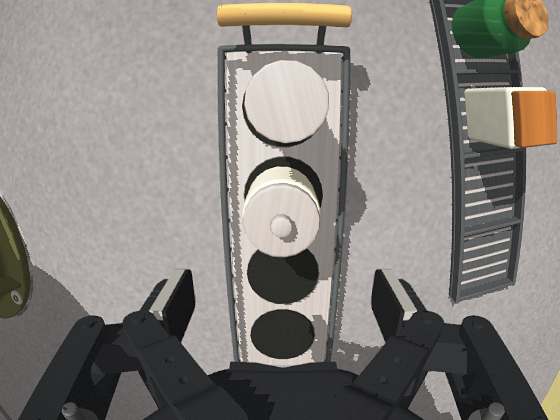

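The ceramic jar (lid centre about (281,219)) is centred between the fingers. The glass and square jars stand upright in the two pockets nearest the rack's handle. Next I'll grip the ceramic jar and lift it.

```bash
python3 -m pendant '[[0,0.5,20,0,0,0,85],[0,0,30,0,0,0,85],[0,0,30,0,0,0,85],[0,0,20,0,0,0,85],[0,0,12,0,0,0,85],[0,0,5,0,0,0,85],[0,0,0,0,0,0,45],[0,0,0,0,0,0,45],[0,0,0,0,0,0,45],[0,0,0,0,0,0,45]]' && python3 -m pendant '[[0,0,0,0,0,0,45],[0,0,0,0,0,0,45],[0,0,0,0,0,0,45]]'&& python3 -m pendant '[[0,0,-8,0,0,0,45],[0,0,-15,0,0,0,45],[0,0,-22,0,0,0,45],[0,0,-25,0,0,0,45],[0,0,-25,0,0,0,45],[0,0,-20,0,0,0,45],[0,0,0,0,0,0,45]]'; python3 plan.py 0.669 0.0174 0.152 0.077 10
```

```text
clock: 17.4
tcp_pos: [0.455, 0.0263, 0.0356]
orientation: [2.325, 2.111, 0.003]
ft_force: [-0.4, 0.6, 6.1]
opening: 0.0588
grip_force: 64.9
clock: 17.7
tcp_pos: [0.455, 0.0263, 0.0356]
orientation: [2.325, 2.111, 0.003]
ft_force: [-0.7, 0.1, 6.8]
opening: 0.0584
grip_force: 65.1
clock: 18.4
tcp_pos: [0.4559, 0.0263, 0.1523]
orientation: [2.324, 2.11, 0.006]
ft_force: [0.5, 0.6, -2.6]
opening: 0.0584
grip_force: 65.0
at [0.4559 0.0263 0.1523] yaw -0.096 open 58.4 F [ 0.5  0.6 -2.6] t 18.4
10 rows of [-0.5 21.4  0.1] [ 0.03 -0.   -0.99] total mm [ -5.  213.5   0.9]
```

```bash
python3 -m pendant '[[-0.5,21.5,0,0,0,-1,45],[-0.5,21.5,0,0,0,-1,45],[-0.5,21.5,0,0,0,-1,45],[-0.5,21.5,0,0,0,-1,45],[-0.5,21.5,0,0,0,-1,45],[-0.5,21.5,0,0,0,-1,45],[-0.5,21.5,0,0,0,-1,45],[-0.5,21.5,0,0,0,-1,45],[-0.5,21.5,0,0,0,-1,45],[-0.5,21.5,0,0,0,-1,45]]' && python3 -m pendant '[[0,0,0,0,0,0,45],[0,0,0,0,0,0,45]]'
python3 plan.py 0.669 0.0174 0.0316 0.077 1
```

```text
clock: 19.4
tcp_pos: [0.6684, 0.0173, 0.1476]
orientation: [-2.131, -2.306, 0.003]
ft_force: [-0.5, -0.3, -2.3]
opening: 0.0582
grip_force: 65.1
clock: 19.6
tcp_pos: [0.6675, 0.0174, 0.1477]
orientation: [-2.132, -2.305, 0.003]
ft_force: [1.1, 0.2, -3.4]
opening: 0.059
grip_force: 65.4
at [0.6675 0.0174 0.1477] yaw 0.078 open 59.0 F [ 1.1  0.2 -3.4] t 19.6
1 rows of [-1.000e-01  1.800e+00  1.161e+02] [-0.17 -0.01  0.05] total mm [-1.000e-01  1.800e+00  1.161e+02]
```

```bash
python3 -m pendant '[[0,1,16,0,0,0,45],[0,0,25,0,0,0,45],[0,0,25,0,0,0,45],[0,0,22,0,0,0,45],[0,0,14,0,0,0,45],[0,0,6,0,0,0,45],[0,0,0,0,0,0,45],[0,0,0,0,0,0,45]]'&& python3 -m pendant '[[0,-1.5,3,0,0,0,45],[0,0,2,0,0,0,45],[0,0,1,0,0,0,45],[0,0,0,0,0,0,45]]'
```

```text
clock: 20.4
tcp_pos: [0.6701, 0.0174, 0.0425]
orientation: [2.132, 2.306, 0.001]
ft_force: [-0.2, -0.3, -3.2]
opening: 0.0587
grip_force: 65.4
clock: 20.8
tcp_pos: [0.668, 0.0173, 0.0355]
orientation: [-2.133, -2.307, -0.0]
ft_force: [0.3, -0.3, -1.6]
opening: 0.0585
grip_force: 65.4
```

```bash
python3 -m pendant '[[0,0,2,0,0,0,45],[0,0,1,0,0,0,45],[0,0,1,0,0,0,45],[0,0,0,0,0,0,45]]'
```

```text
clock: 21.2
tcp_pos: [0.668, 0.0173, 0.0317]
orientation: [-2.133, -2.307, -0.0]
ft_force: [-0.1, 0.1, 1.2]
opening: 0.0585
grip_force: 65.9
```

Touching down. I'll release and go on to the steel canister at (0.463,0.107).

```bash
python3 -m pendant '[[0,0,0.4,0,0,0,62],[0,0,0,0,0,0,72],[0,0,0,0,0,0,85],[0,0,0,0,0,0,85],[0,0,0,0,0,0,85],[0,0,-10,0,0,0,85],[0,0,-25,0,0,0,85],[0,0,-35,0,0,0,85],[0,0,-35,0,0,0,85],[0,0,-25,0,0,0,85]]'
python3 plan.py 0.4632 0.1065 0.165 -0.097 10
```

```text
clock: 22.2
tcp_pos: [0.669, 0.0173, 0.1647]
orientation: [2.131, 2.305, 0.003]
ft_force: [-0.3, -0.1, 0.3]
opening: 0.0848
grip_force: 0.0
at [0.669  0.0173 0.1647] yaw 0.078 open 84.8 F [-0.3 -0.1  0.3] t 22.2
10 rows of [  8.9 -20.6  -0.1] [ 0.02 -0.    1.  ] total mm [  89.1 -206.1   -0.7]
```

```bash
python3 -m pendant '[[9,-20.6,0,0,0,1,85],[9,-20.6,0,0,0,1,85],[9,-20.6,0,0,0,1,85],[9,-20.6,0,0,0,1,85],[9,-20.6,0,0,0,1,85],[9,-20.6,0,0,0,1,85],[9,-20.6,0,0,0,1,85],[9,-20.6,0,0,0,1,85],[9,-20.6,0,0,0,1,85],[8,-20.6,0,0,0,1,85]]' && python3 -m pendant '[[0,0,0,0,0,0,85],[0,0,0,0,0,0,85]]'
python3 plan.py 0.4635 0.107 0.055 -0.097 1
python3 - <<'E'
from bench import optics
import cv2,numpy as np
c=optics.capture("wrist");cv2.imwrite("pics/w5.png",c["frame"][:,:,::-1]);np.savez("w5.npz",**c)
E
```

```text
clock: 23.2
tcp_pos: [0.4616, 0.1067, 0.162]
orientation: [2.326, 2.111, 0.002]
ft_force: [0.2, -0.5, -1.0]
opening: 0.0849
grip_force: 0.0
clock: 23.4
tcp_pos: [0.4628, 0.1065, 0.162]
orientation: [2.324, 2.112, 0.002]
ft_force: [0.2, -0.1, 0.1]
opening: 0.0853
grip_force: 0.0
at [0.4628 0.1065 0.162 ] yaw -0.095 open 85.3 F [ 0.2 -0.1  0.1] t 23.4
1 rows of [  0.6   0.4 107. ] [ 0.1  -0.02  0.09] total mm [  0.6   0.4 107. ]
```

View pics/w5.png

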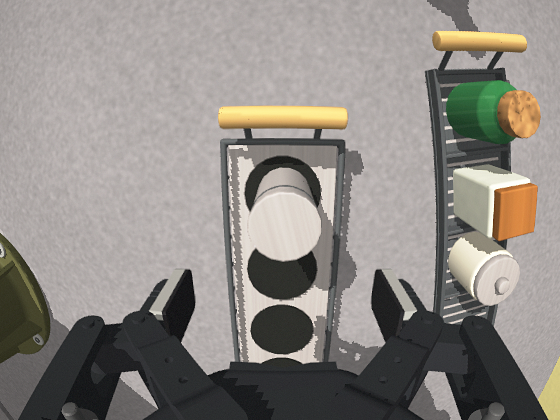

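The steel canister (top centre about (284,226)) is centred, and the three placed jars stand upright.

```bash
python3 -m pendant '[[0.5,0.4,20,0,0,0,85],[0,0,30,0,0,0,85],[0,0,25,0,0,0,85],[0,0,18,0,0,0,85],[0,0,10,0,0,0,85],[0,0,4,0,0,0,85],[0,0,0,0,0,0,30],[0,0,0,0,0,0,30],[0,0,0,0,0,0,30],[0,0,0,0,0,0,30]]' && python3 -m pendant '[[0,0,0,0,0,0,30],[0,0,0,0,0,0,30],[0,0,0,0,0,0,30],[0,0,0,0,0,0,30]]'&& python3 -m pendant '[[0,0,-8,0,0,0,30],[0,0,-15,0,0,0,30],[0,0,-22,0,0,0,30],[0,0,-25,0,0,0,30],[0,0,-25,0,0,0,30],[0,0,-20,0,0,0,30],[0,0,0,0,0,0,30]]'; python3 plan.py 0.6752 -0.0623 0.172 0.077 13
```

```text
clock: 24.45
tcp_pos: [0.4638, 0.107, 0.0553]
orientation: [2.325, 2.111, 0.003]
ft_force: [-0.3, -1.1, 6.0]
opening: 0.0472
grip_force: 61.2
clock: 24.85
tcp_pos: [0.4638, 0.107, 0.0553]
orientation: [2.325, 2.111, 0.003]
ft_force: [0.8, -0.9, 7.4]
opening: 0.0468
grip_force: 61.2
clock: 25.55
tcp_pos: [0.4643, 0.1072, 0.1719]
orientation: [2.324, 2.111, 0.006]
ft_force: [0.4, 0.6, -1.5]
opening: 0.0467
grip_force: 62.2
at [0.4643 0.1072 0.1719] yaw -0.096 open 46.7 F [ 0.4  0.6 -1.5] t 25.55
13 rows of [-12.8  16.5   0. ] [ 0.02 -0.01 -0.76] total mm [-1.663e+02  2.139e+02  2.000e-01]
```

```bash
python3 -m pendant '[[-12.8,16.5,0,0,0,-0.76,30],[-12.8,16.5,0,0,0,-0.76,30],[-12.8,16.5,0,0,0,-0.76,30],[-12.8,16.5,0,0,0,-0.76,30],[-12.8,16.5,0,0,0,-0.76,30],[-12.8,16.5,0,0,0,-0.76,30]]' && python3 -m pendant '[[-12.8,16.5,0,0,0,-0.76,30],[-12.8,16.5,0,0,0,-0.76,30],[-12.8,16.5,0,0,0,-0.76,30],[-12.8,16.5,0,0,0,-0.76,30],[-12.8,16.5,0,0,0,-0.76,30],[-12.8,16.5,0,0,0,-0.76,30],[-12.8,16.5,0,0,0,-0.76,30],[0,0,0,0,0,0,30],[0,0,0,0,0,0,30]]'
python3 plan.py 0.6752 -0.0623 0.0513 0.077 1
```

```text
clock: 26.15
tcp_pos: [0.5561, 0.0233, 0.1675]
orientation: [-2.238, -2.202, 0.003]
ft_force: [-1.1, 0.5, -2.5]
opening: 0.0472
grip_force: 62.3
clock: 27.05
tcp_pos: [0.6731, -0.063, 0.1672]
orientation: [-2.134, -2.302, 0.003]
ft_force: [0.3, -0.2, -2.4]
opening: 0.047
grip_force: 62.6
at [ 0.6731 -0.063   0.1672] yaw 0.075 open 47.0 F [ 0.3 -0.2 -2.4] t 27.05
1 rows of [  0.5   2.5 115.9] [-0.17 -0.04 -0.09] total mm [  0.5   2.5 115.9]
```

```bash
python3 -m pendant '[[0.5,1.5,16,0,0,0,30],[0,0,25,0,0,0,30],[0,0,25,0,0,0,30],[0,0,22,0,0,0,30],[0,0,14,0,0,0,30],[0,0,6,0,0,0,30],[0,0,0,0,0,0,30],[0,0,0,0,0,0,30]]'&& python3 -m pendant '[[0,-1,3,0,0,0,30],[0,0,2,0,0,0,30],[0,0,2,0,0,0,30],[0,0,1,0,0,0,30],[0,0,1,0,0,0,30],[0,0,0,0,0,0,30]]'
```

```text
clock: 27.85
tcp_pos: [0.6762, -0.0623, 0.0621]
orientation: [2.135, 2.304, 0.001]
ft_force: [0.3, -0.4, -2.6]
opening: 0.0469
grip_force: 62.6
clock: 28.45
tcp_pos: [0.6745, -0.0624, 0.0519]
orientation: [-2.135, -2.304, 0.0]
ft_force: [0.5, 0.3, -2.8]
opening: 0.0465
grip_force: 62.6
```

```bash
python3 -m pendant '[[0,0,0.6,0,0,0,30],[0,0,0.6,0,0,0,30],[0,0,0,0,0,0,30]]'
```

```text
clock: 28.75
tcp_pos: [0.6747, -0.0625, 0.0513]
orientation: [2.135, 2.304, 0.0]
ft_force: [-0.9, 0.9, 1.7]
opening: 0.0469
grip_force: 63.0
```

```bash
python3 -m pendant '[[0,0,0,0,0,0,52],[0,0,0,0,0,0,62],[0,0,0,0,0,0,85],[0,0,0,0,0,0,85],[0,0,0,0,0,0,85],[0,0,-10,0,0,0,85],[0,0,-25,0,0,0,85],[0,0,-35,0,0,0,85],[0,0,-35,0,0,0,85],[0,0,-25,0,0,0,85]]' && python3 -m pendant '[[-25,-10,-20,0,0,0,85],[-40,-20,0,0,0,0,85],[-40,-20,0,0,0,0,85],[-40,-20,0,0,0,0,85],[-30,-10,0,0,0,0,85],[0,0,0,0,0,0,85],[0,0,0,0,0,0,85]]'
python3 - <<'E'
from bench import optics
import cv2,numpy as np
c=optics.capture("top");f=c["frame"][140:290,180:380,::-1]
f=cv2.resize(f,None,fx=4,fy=4,interpolation=cv2.INTER_CUBIC)
cv2.imwrite("pics/end.png",cv2.convertScaleAbs(f,alpha=1.5,beta=20))
cv2.imwrite("pics/ends.png",optics.capture("scene")["frame"][:,:,::-1])
E
```

```text
clock: 29.75
tcp_pos: [0.6755, -0.0625, 0.1845]
orientation: [2.134, 2.302, 0.003]
ft_force: [-0.2, -0.3, -0.1]
opening: 0.0851
grip_force: 0.0
clock: 30.45
tcp_pos: [0.608, -0.2437, 0.2016]
orientation: [2.137, 2.302, 0.001]
ft_force: [0.1, 1.5, 0.4]
opening: 0.0846
grip_force: 0.0
```

View pics/end.png

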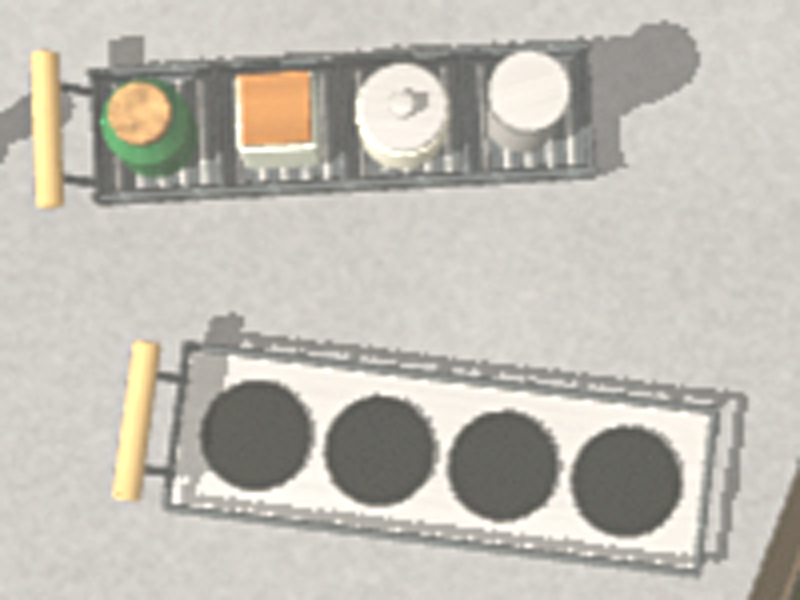

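View pics/ends.png

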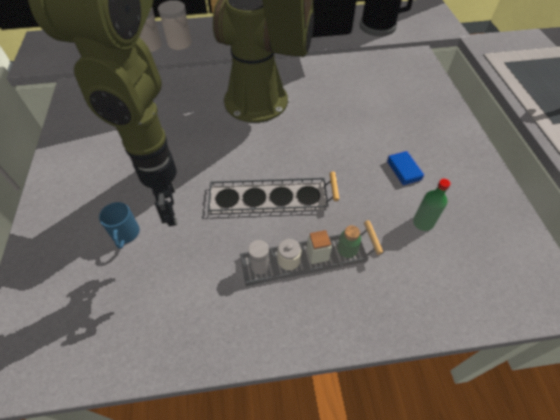

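All four jars stand upright, one to a pocket. In the top view, from the handle, they are glass (150,125), square (275,115), ceramic (403,110) and steel (530,95), and the gripper is clear of everything.

```bash
python3 -c "
from bench import job;print(job.job_done())"
```

```text
the job is handed in; nothing more can be done
None
```

I moved all four jars upright into the jar rack in reverse order (from its handle: glass, square, ceramic, steel), let go of them all, left the mug, soap and scourer alone, and handed the job in at about 30 s.

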